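Brush out the collection jars and scan their labels

ROBOT

A 6-joint arm with a two-finger parallel gripper is mounted at the origin on the work surface. World frame = base frame: x ahead of the robot, y to its left, z up, the work surface at z = 0. Lengths are in m, angles in degrees, forces in N, time in s.
With the tool pointing down it reaches from about 0.35 to 0.875 m from the base axis. Payload 4.2 kg.
Tool frame: the origin (TCP) lies midway between the tips of the shut fingers; the grasp point (between the pads) lies 19 mm behind it; z points along the fingers, y is the line along which they close (so a half turn about z gives the same grasp; the last joint's range is limited). The gripper opens to 87 mm and grips with 3 to 60 N. Pads are 19 mm wide; open, the fingers measure 117 mm over their backs; the gripper's body (75 mm by 190 mm) begins 51 mm behind the grasp point.
Start: joints at [-61.788, 22.042, 0.453, 0, -68.411, -14.817], TCP at [0.145, -0.608, 0.223] pointing down, gripper open.
Joint ranges: [-179.83, 179.83], [-69.29, 118.12], [-61.27, 80.66], [-181.25, 117.63], [-171.15, -9.14], [-177.46, 177.46]. Speed limits (degrees/s): [159.86, 159.86, 180, 180, 180, 180].

INTERFACE

Orientations are given as a 3x3 rotation matrix whose columns are the frame's x, y, z axes.
In Python, from station import * gives the robot as it stands.
- The arm moves only by the tool move_arm, never from a script. Its argument "targets" is text: rows parted by semicolons, each of 4 numbers parted by spaces: the shift along the world's x, y, z in units of 25 mm (1.0 is 25 mm), then the turn about the world's z in units of 5 degrees (1.0 is 5 degrees). In form: tx ty tz spin; .... A call has 1 to 10 rows; each row shifts and turns the commanded pose from where the row before left it; what a row does not reach is not made up. A row lasts 1/12 s, in which the tool goes at most 41.7 mm and 7.16 degrees, less where a joint would pass 70% of its speed; a pose out of reach is approached as far as the arm can. A call is refused whole if a number of a shift passes 1 or a number of a turn 1, either way. A call with a gripper value outside its range is refused whole. "gripper" is the finger opening in mm, from 0 to 87, set as the call begins (left out, the last holds). The fingers move at their own pace and stop on an object; the grip force is fixed at half the most. Time passes only in rows, so rows that do not move let the fingers close. It gives the time, the measured TCP pose, the force, the opening and the grip force at its end, in the units of the state.
- sense(): the state, without advancing time (a new reading comes with each control period).
- capture(name): name is "side" or "top" or "wrist"; returns a dict with "image" (384x512x3 uint8, blue, green, red), "fx", "fy", "cx", "cy" (pixels), "D" ([k1, k2, p1, p2, k3] as OpenCV has them; the pictures are not rectified), "world_from_camera" (4x4, takes a point from camera to world coordinates); the wrist camera has in their place "hand_eye" (4x4, takes a point from camera to tool coordinates, whose origin is the TCP and whose axes are the flange's). Camera axes: x right, y up, looking along -z (the intrinsics and any distortion apply to the point x, -y, -z); pixel columns grow to the right and rows downward; lengths in m; the calibration is good to about 2 mm. A picture is of the moment at which its call begins: read the wrist's pose just before it. There is no depth.
- finish_job(): hands the job in; it is judged then, once.
The state is a dict: "time_s": time; "joints": joint angles; "joint_velocities": joint speeds; "effort": joint torques, N m; "tcp_pos": TCP position; "ee_rot": TCP orientation; "wrist_force": force on the tool from outside, world axes, zero at the start; "moment": the same for the moment, N m; "gripper_width": opening from 0.0 (shut) to 1.0 (fully open); "gripper_force": force on a finger pad.
Only numpy, scipy, OpenCV 4.12 (cv2) and the standard library are available. Lean on these libraries where they do the work, as an engineer would, in place of code of your own. Each camera call takes 0.05 s, during which the arm holds its last target. There are 200 camera calls.

TASK

Take the long brush from its holder and brush out the inside of each blue open jar on the desk, going from the tallest jar to the shortest: in each, push the brush right down to the floor of the jar, draw it up to the rim and push it right down to the floor again. Put the brush back in its holder, then stand every blue open jar upright on the black mat in front of the label reader bar, anywhere along it, turned so that its paper label squarely faces the bar. When all of them are in place, press the button on top of the bar fully down, leave everything standing like that, and leave the other things on the desk where they are.

Things in the scene. Friction and masses are not known exactly. Their poses are not given: they have to be found in the camera images.
- jar_tall: open straight-sided blue ceramic jar, the tallest of the set (one of the three may be absent): outer diameter 62, height 110, inside diameter 52, inner floor 6 above its underside; about 260 g, loose. Origin: centre of its underside, z up; +x points out through the middle of its white paper label (22 wide, 45 high, folded over the rim so it shows from above).
- jar_middle: open straight-sided blue ceramic jar, the middle one of the set (one of the three may be absent): outer diameter 62, height 88, inside diameter 52, inner floor 6 above its underside; about 220 g, loose. Origin: centre of its underside, z up; +x points out through the middle of its white paper label (22 wide, 45 high, folded over the rim so it shows from above).
- jar_short: open straight-sided blue ceramic jar, the shortest of the set (one of the three may be absent): outer diameter 62, height 66, inside diameter 52, inner floor 6 above its underside; about 180 g, loose. Origin: centre of its underside, z up; +x points out through the middle of its white paper label (22 wide, 45 high, folded over the rim so it shows from above).
- jar_tall_label (a point): middle of the paper label on jar_tall, on its outside, 22 below the rim
- jar_middle_label (a point): middle of the paper label on jar_middle, on its outside, 22 below the rim
- jar_short_label (a point): middle of the paper label on jar_short, on its outside, 22 below the rim
- brush: straight bottle brush, 195 long, standing head down in its holder. Origin: centre of its tip (flat foot of the head, 20 across); z runs up to the handle's end. Head 62 long, stiff core 28 across, soft grey bristles 36 across that offer no resistance; thin neck; round wooden handle 16 across from 105 to 195 above the tip. About 70 g.
- brush_grip (a point): point on the brush's axis 165 above its tip, in the upper part of the handle: a good place to grip from above
- holder: white ceramic brush holder, a round pot 60 high, foot 68 across, mouth 58 across outside and 48 inside, fixed to the desk. Origin: centre of its underside; its inner floor is 6 above that; the brush stands in it head down, upright.
- reader: label reader, fixed: a grey bar 360 long (along its y), 60 deep, 50 high, scan window in its front face. Origin: on the desk, at the middle of the foot of the front face. -x points out of that face over the flat black mat, 120 deep (x from -120 to 0), 360 long, level with the desk. A label faces the bar when the jar's +x points along the reader's +x.
- scan_button (a joint): white push button 26 across in a black housing on top of the bar: 0 when up, 0.006 m when fully down; a spring pushes back with 4 N when fully down
- scan_button_top (a point): centre of the button's top face; it is pressed straight down
- lidded_jar: bystander: closed white jar with a blue lid, 70 across, 120 high; not part of the set. Origin: centre of its underside
- mug: bystander: white mug 76 across, 85 high, handle at its +y. Origin: centre of its underside
- paperweight: bystander: green glass paperweight 60 across, 35 high. Origin: centre of its underside
- stapler: bystander: black stapler 120 x 35 x 40 high. Origin: centre of its underside
- books: bystander: two stacked books, 150 x 210 x 53 high. Origin: centre of their underside
Things that resemble listed ones, but are neither listed nor needed, are in the scene too. What is shaped like the jar_short but brown or orange is not meant.

How it is judged:
By the outcome, as a careful person would: the job done as asked, in the order asked, and still so for the second after the job is handed in, with the robot touching nothing.
Of jar_tall, jar_middle, jar_short only 2 to 3 are there at a start; the rules pass over those that are not, and their reading is None.
At some moment in a run one of jar_tall, jar_middle, jar_short may be knocked a few centimetres aside while the robot is not near it.
It also fails if it takes over 210 s, if anything falls off the work surface, if the arm or the gripper's body presses on something with over 40 N, if the wrist force passes 120 N, or if a joint passes its speed limit or range.

## Working session

There is one attempt and no reset: what is moved stays moved. The work goes in short steps, Python scripts to look and compute and a tool call to move; the robot and the scene stay as the last step left them, time stands still between calls to the robot, and variables do not carry over. Pictures are saved under pics/ and viewed, at most 14 in all, crops included, and the job is handed in when it is done.

Besides the shell and the picture viewer there is one more tool, called after "Request:" as name(argument=value, ...), one argument or row to a line, values as JSON. move_arm: Moves the arm, as the interface text tells. Its arguments: {"type":"object","properties":{"targets":{"type":"string"},"gripper":{"type":"number"}},"required":["targets"]}

```bash
mkdir -p pics; ls
cat > h.py <<'E'
import cv2,numpy as np
from station import *
def cap(n):
    s=sense(); c=capture(n)
    if n=='wrist':
        T=np.eye(4);T[:3,:3]=np.array(s['ee_rot']);T[:3,3]=s['tcp_pos'];c['W']=T@np.array(c['hand_eye'])
    else: c['W']=np.array(c['world_from_camera'])
    c['K']=np.array([[c['fx'],0,c['cx']],[0,c['fy'],c['cy']],[0,0,1]]);c['D']=np.array(c['D'],float)
    return c
def ray(c,uv,z):
    p=cv2.undistortPoints(np.array(uv,float).reshape(-1,1,2),c['K'],c['D'])[:,0]
    d=np.c_[p[:,0],-p[:,1],-np.ones(len(p))]@c['W'][:3,:3].T;o=c['W'][:3,3]
    return o+d*((z-o[2])/d[:,2])[:,None]
def proj(c,P):
    P=np.atleast_2d(np.array(P,float));q=(P-c['W'][:3,3])@c['W'][:3,:3]
    return cv2.projectPoints(q*[1,-1,-1],np.zeros(3),np.zeros(3),c['K'],c['D'])[0][:,0]
E
python3 - <<'E'
from h import *
import pickle
for n in('top','side'):
    c=cap(n);pickle.dump(c,open(n+'.pkl','wb'));cv2.imwrite(f'pics/{n}0.png',cv2.resize(c['image'],(800,600),interpolation=cv2.INTER_CUBIC));print(n,c['W'].round(3).tolist(),c['fx'])
s=sense();print(s['ee_rot'],s['time_s'],s['gripper_width'])
E
```

```text
pics
top [[0.019, 0.995, -0.097, 0.358], [-1.0, 0.019, 0.001, 0.038], [0.002, 0.097, 0.995, 1.334], [0.0, 0.0, 0.0, 1.0]] 394.74233826654523
side [[0.901, 0.251, -0.355, -0.016], [-0.434, 0.523, -0.733, -1.012], [0.002, 0.814, 0.58, 0.955], [0.0, 0.0, 0.0, 1.0]] 370.6012628109443
[[-9.72833530e-01 -2.31505155e-01 -5.34663631e-04]
 [-2.31505755e-01  9.72831778e-01  1.84859861e-03]
 [ 9.21776623e-05  1.92215642e-03 -9.99998148e-01]] 0.1 1.004546121817402
```

View pics/top0.png

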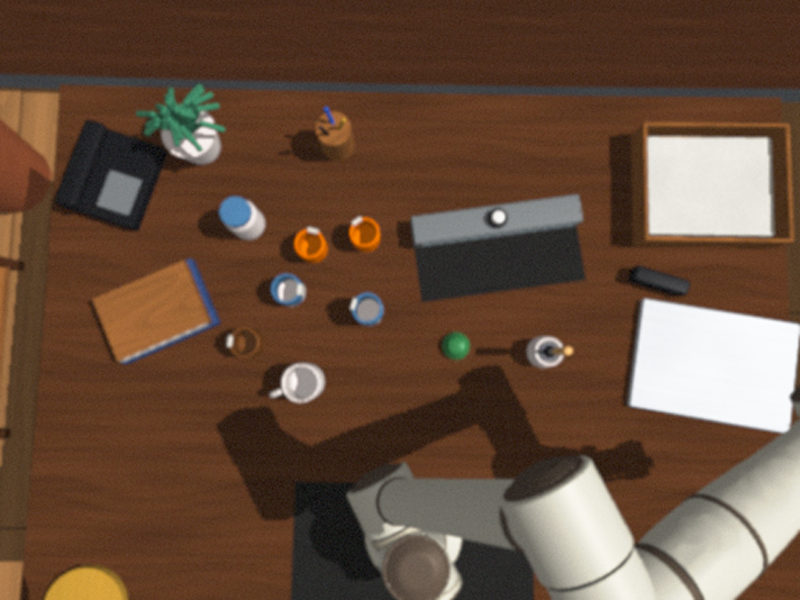

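View pics/side0.png

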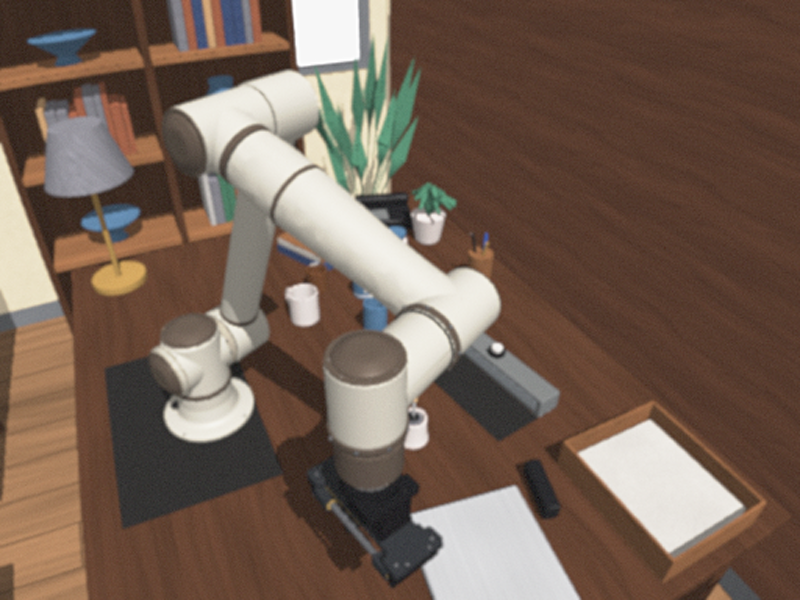

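The top view (800x600) shows two blue jars at (288,290) and (367,309), the brush in its holder at (546,351), and the reader button at (497,217). These could be mistaken for a wanted jar: orange ones at (311,244) and (364,233), a brown one at (243,341), and the lidded blue-white one at (242,217). I'm choosing the two open blue jars and will check them in a close crop.

Run:
```python
import pickle,cv2,numpy as np
c=pickle.load(open('top.pkl','rb'));im=c['image']
a=cv2.resize(im[165:220,160:255],None,fx=8,fy=8,interpolation=cv2.INTER_CUBIC)[:,:760]
cv2.imwrite('pics/c1.png',a)
b=cv2.resize(im[115:240,255:380],(600,600),interpolation=cv2.INTER_CUBIC)
cv2.imwrite('pics/c2.png',b)
```

```text
(no output)
```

View pics/c1.png

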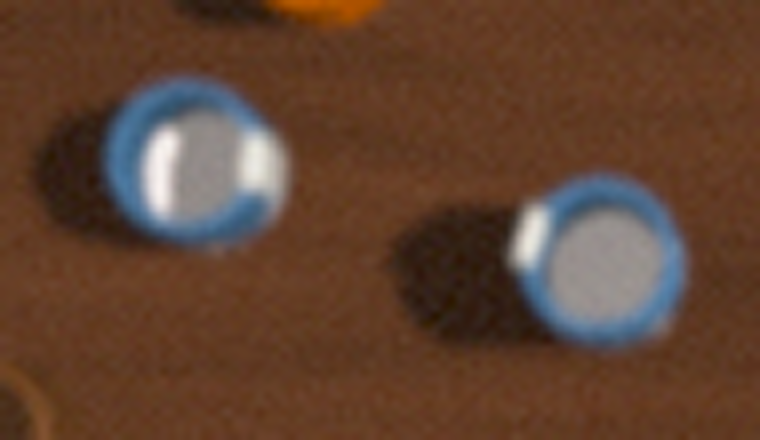

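View pics/c2.png

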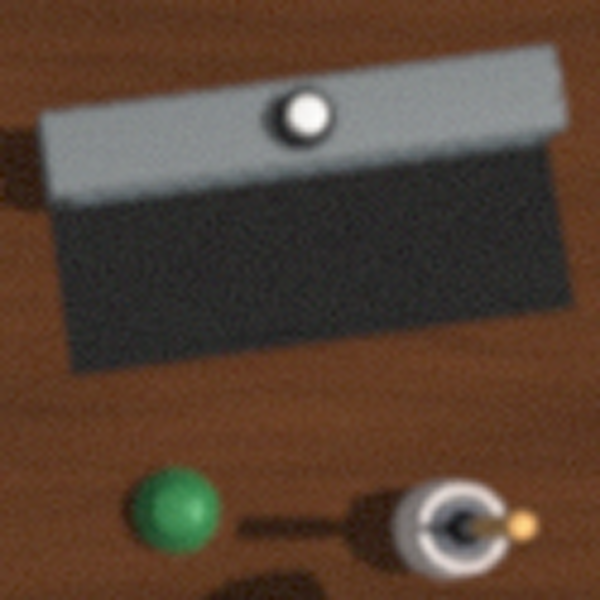

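The crops confirm two open blue jars. The left one (crop centre 192,163) has its label to the right, and the right one (602,263) has its label to the left. The holder mouth is at (452,527), the brush end at (523,525), and the mat's near corners at (73,373) and (573,303).

Run:
```python
import pickle
from h import *
c=pickle.load(open('top.pkl','rb'))
f=lambda u,v:(255+u/4.8-.4,115+v/4.8-.4)
g=lambda u,v:(160+u/8-.44,165+v/8-.44)
print('btn',ray(c,[f(307,113)],.062));m=ray(c,[f(73,373),f(573,303)],0);print('mat',m,np.linalg.norm(m[0]-m[1]),np.degrees(np.arctan2(m[0,1]-m[1,1],m[0,0]-m[1,0])))
print('bar top edge',ray(c,[f(40,112),f(553,45),f(568,128),f(52,203)],.05))
print('holder',ray(c,[f(452,527)],.06),'brush',ray(c,[f(523,525)],.201))
for z in(.066,.088,.11):
    print(z,ray(c,[g(192,163),g(602,263),g(192,163)],z)[:2,:2].round(4).tolist())
    for u,v in((107,155),(280,165),(527,260),(685,266)): print(ray(c,[g(u,v)],z)[0,:2].round(4),end=' ')
print(proj(c,[[.4,-.21,.2]]), sense()['joints'])
w=cap('wrist');print(np.array(w['hand_eye']).round(3).tolist(),w['fx'])
```

```text
btn [[ 0.66005352 -0.1660177   0.062     ]]
mat [[ 0.48459218 -0.01125663  0.        ]
 [ 0.54106533 -0.36449982  0.        ]] 0.3577289099659335 99.08303942805446
bar top edge [[ 0.66023119  0.01610318  0.05      ]
 [ 0.71354694 -0.33720993  0.05      ]
 [ 0.65547318 -0.34708353  0.05      ]
 [ 0.59682871  0.0067879   0.05      ]]
holder [[ 0.3801517  -0.26414836  0.06      ]] brush [[ 0.37970042 -0.27282545  0.201     ]]
0.066 [[0.497, 0.27], [0.4596, 0.1037]]
[0.4996 0.3043] [0.4969 0.2346] [0.4602 0.1339] [0.459  0.0703] 0.088 [[0.4946, 0.266], [0.4578, 0.1026]]
[0.4971 0.2997] [0.4944 0.2312] [0.4585 0.1323] [0.4573 0.0697] 0.11 [[0.4922, 0.262], [0.4561, 0.1014]]
[0.4947 0.2951] [0.492  0.2277] [0.4567 0.1306] [0.4555 0.0691] [[341.38582661 216.43234555]] [-6.17881647e+01  2.20858070e+01  3.89938520e-01 -2.48163467e-02
 -6.84119497e+01 -1.48169498e+01]
[[0.001, 0.96, 0.281, 0.075], [1.0, -0.001, 0.001, -0.001], [0.001, 0.281, -0.96, -0.164], [0.0, 0.0, 0.0, 1.0]] 342.7454529646658
```

Request:
move_arm(
  targets="0 0 1 0;0.4 0.5 1 0;0.7 1 1 0;0.7 1 0.2 0;0.7 1 0 0;0.7 1 0 0;0.7 1 0 0;0.7 1 0 0;0.7 1 0 0;0.7 1 0 0",
)

```text
time_s: 0.98
tcp_pos: [0.2952, -0.394, 0.3023]
ee_rot: [[-0.973, -0.231, -0.0], [-0.231, 0.973, 0.0], [0.0, 0.0, -1.0]]
wrist_force: [0.5, -0.0, 0.3]
gripper_width: 0.999
gripper_force: 0.0
```

Request:
move_arm(
  targets="0.7 1 0 0;0.7 1 0 0;0.7 1 0 0;0.7 1 0 0;0 0 0 0;0 0 0 0",
)

```text
time_s: 1.48
tcp_pos: [0.3654, -0.2943, 0.3024]
ee_rot: [[-0.972, -0.235, -0.0], [-0.235, 0.972, 0.0], [0.0, 0.0, -1.0]]
wrist_force: [-0.4, -0.1, 0.6]
gripper_width: 0.997
gripper_force: 0.0
```

Run:
```python
from h import *
s=sense();print(s['tcp_pos'],s['joints'],s['wrist_force'])
c=cap('wrist');cv2.imwrite('pics/w1.png',c['image'])
print(proj(c,[[.38,-.273,.201],[.38,-.264,.06]]))
t=cap('top');import pickle;pickle.dump(t,open('top2.pkl','wb'))
cv2.imwrite('pics/c3.png',cv2.resize(t['image'][90:245,110:380],None,fx=2.9,fy=2.9,interpolation=cv2.INTER_CUBIC))
```

```text
[ 0.36539515 -0.29430961  0.30243706] [-1.89421887e+01  3.60835075e+00 -1.22780761e+01 -7.89704026e-03
 -7.41306959e+01 -5.74794497e+01] [-0.37465257 -0.06556155  0.57125498]
[[271.87104548 211.91384624]
 [271.90212956 174.70665755]]
```

View pics/w1.png

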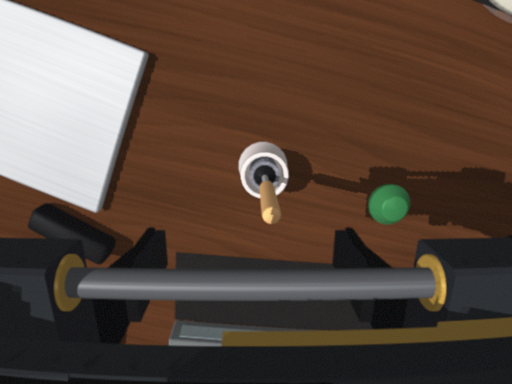

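The wrist view shows the brush end at (270,214) and the holder mouth centre at about (264,168). The paperweight is off to the right.

Run:
```python
from h import *
c=cap('wrist')
print(ray(c,[(270,214)],.201),ray(c,[(264,168)],.06), ray(c,[(265,176)],.11))
s=sense();print(s['tcp_pos'])
```

```text
[[ 0.38133627 -0.27532192  0.201     ]] [[ 0.37339006 -0.27667731  0.06      ]] [[ 0.37156871 -0.27806997  0.11      ]]
[ 0.36436623 -0.29589132  0.30240332]
```

Request:
move_arm(
  targets="0.64 0.86 0 0;0 0 -0.5 0;0 0 -1 0;0 0 -1 0;0 0 -1 0;0 0 -1 0;0 0 -1 0;0 0 -0.5 0;0 0 0 0",
)

```text
time_s: 2.38
tcp_pos: [0.378, -0.2741, 0.1494]
ee_rot: [[-0.973, -0.229, -0.007], [-0.229, 0.973, 0.003], [0.006, 0.004, -1.0]]
wrist_force: [-0.1, -0.6, 0.1]
gripper_width: 1.001
gripper_force: 0.0
```

Request:
move_arm(
  targets="0 0 0 0;0 0 0 0;0 0 0 0;0 0 0 0;0 0 0 0;0 0 0 0;0 0 0 0;0 0 0 0;0 0 0 0;0 0 0 0",
  gripper=4,
)

```text
time_s: 3.22
tcp_pos: [0.3808, -0.2739, 0.1525]
ee_rot: [[-0.973, -0.232, -0.0], [-0.232, 0.973, 0.0], [0.0, 0.0, -1.0]]
wrist_force: [-0.4, -0.7, 0.2]
gripper_width: 0.327
gripper_force: 0.0
```

Request:
move_arm(
  targets="0 0 0 0;0 0 0 0;0 0 0 0;0 0 0 0;0 0 0 0;0 0 0 0",
)

```text
time_s: 3.72
tcp_pos: [0.3808, -0.2739, 0.1525]
ee_rot: [[-0.973, -0.232, -0.0], [-0.232, 0.973, 0.0], [0.0, 0.0, -1.0]]
wrist_force: [0.4, -0.2, -0.5]
gripper_width: 0.174
gripper_force: 30.0
```

Request:
move_arm(
  targets="0 0 0.5 0;0 0 0.5 0;0 0 0.5 0;0 0 1 0;0 0 1 0;0 0 1 0;0 0 1 0;0 0 1 0;0 0 0 0;0 0 0 0",
)

```text
time_s: 4.55
tcp_pos: [0.3813, -0.274, 0.3163]
ee_rot: [[-0.973, -0.232, 0.003], [-0.232, 0.973, -0.001], [-0.003, -0.001, -1.0]]
wrist_force: [-0.6, 0.1, -1.5]
gripper_width: 0.172
gripper_force: 30.0
```

Run:
```python
from h import *
s=sense();print(s['tcp_pos'],s['wrist_force'],s['moment'],s['gripper_width'],s['gripper_force'])
c=cap('wrist');b=c['image']
cv2.imwrite('pics/w2.png',b)
```

```text
[ 0.38129221 -0.27403518  0.31625158] [-0.63418953  0.10125646 -1.45807487] [0.01572809 0.06089101 0.00941167] 0.17177261214528716 29.993739905767143
```

View pics/w2.png

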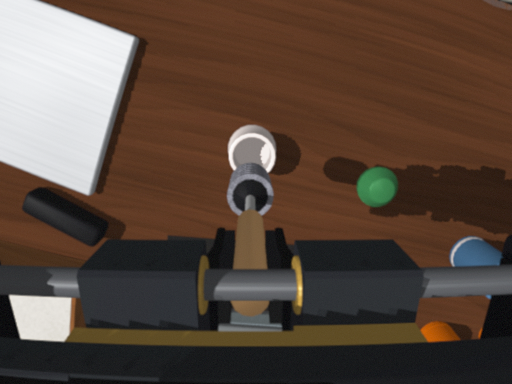

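The brush hangs straight in the fingers, with its head at about (249,190). The empty holder's mouth is near (252,152), and a blue jar is at the right edge at (475,255).

Run:
```python
from h import *
c=cap('wrist');s=sense()
p=np.array(s['tcp_pos']);t=p-[0,0,.1465]
print(proj(c,[t,t+[0,0,.062],t+[0,0,.105],t+[0,0,.195]]).round(0))
print(ray(c,[(252,152),(229,152),(275,152),(252,158)],.06))
t=cap('top');cv2.imwrite('pics/t3.png',cv2.resize(t['image'][150:240,220:380],None,fx=5,fy=5,interpolation=cv2.INTER_CUBIC))
for h in((.38,-.264,.06),(.375,-.276,.06),(.38,-.274,.06)):print(proj(t,[h])-[220,150])
```

```text
[[251. 176.]
 [251. 195.]
 [251. 214.]
 [252. 293.]]
[[ 0.37593461 -0.27282386  0.06      ]
 [ 0.38250368 -0.30037042  0.06      ]
 [ 0.36932354 -0.24528177  0.06      ]
 [ 0.38321682 -0.2710694   0.06      ]]
[[128.72059293  74.43814225]]
[[132.47994819  76.07625682]]
[[131.84462949  74.50055003]]
```

View pics/t3.png

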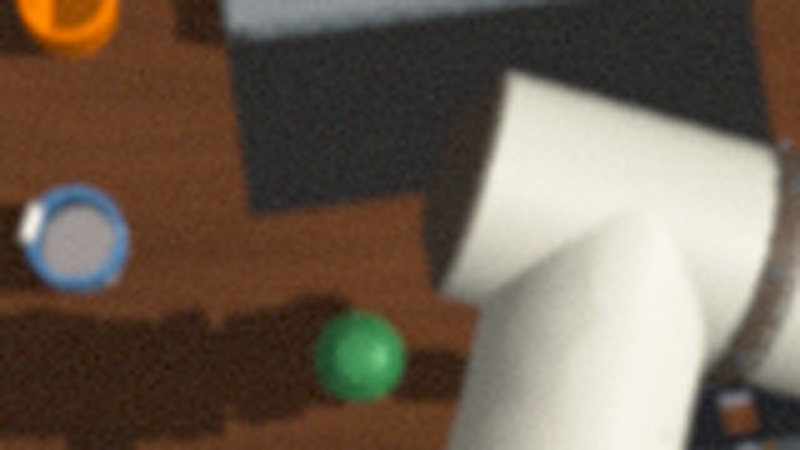

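Request:
move_arm(
  targets="0.25 1 0.3 0;0.25 1 0.3 0;0.25 1 0.3 0;0.25 1 0.3 0;0.25 1 0.3 0;0.25 1 0.2 0;0.25 1 0 0;0.25 1 0 0;0.25 1 0 0;0.25 1 0 0",
)

```text
time_s: 5.53
tcp_pos: [0.443, -0.0227, 0.3563]
ee_rot: [[-0.973, -0.232, -0.002], [-0.232, 0.973, -0.001], [0.002, 0.0, -1.0]]
wrist_force: [0.1, -0.4, -0.6]
gripper_width: 0.178
gripper_force: 30.0
```

Request:
move_arm(
  targets="0.25 1 0 0;0.25 1 0 0;0.25 1 0 0;0.25 1 0 0;0.25 1 0 0;0.25 1 0 0;0.25 1 0 0;0.25 1 0 0;0.3 0.5 0 0;0 0 0 0",
)

```text
time_s: 6.37
tcp_pos: [0.5013, 0.1908, 0.3549]
ee_rot: [[-0.972, -0.234, -0.003], [-0.234, 0.972, -0.002], [0.004, -0.001, -1.0]]
wrist_force: [-0.1, 0.0, -0.2]
gripper_width: 0.176
gripper_force: 30.0
```

Run:
```python
from h import *
import pickle
s=sense();print(s['tcp_pos'],s['joints'])
c=cap('wrist');pickle.dump(c,open('w3.pkl','wb'));cv2.imwrite('pics/w3.png',cv2.resize(c['image'],(800,600),interpolation=cv2.INTER_CUBIC))
```

```text
[0.50134743 0.19081998 0.35485505] [ 3.81539036e+01  9.71057388e+00  2.07804941e+00 -2.48283572e-02
 -8.25947363e+01 -1.14623105e+02]
```

View pics/w3.png

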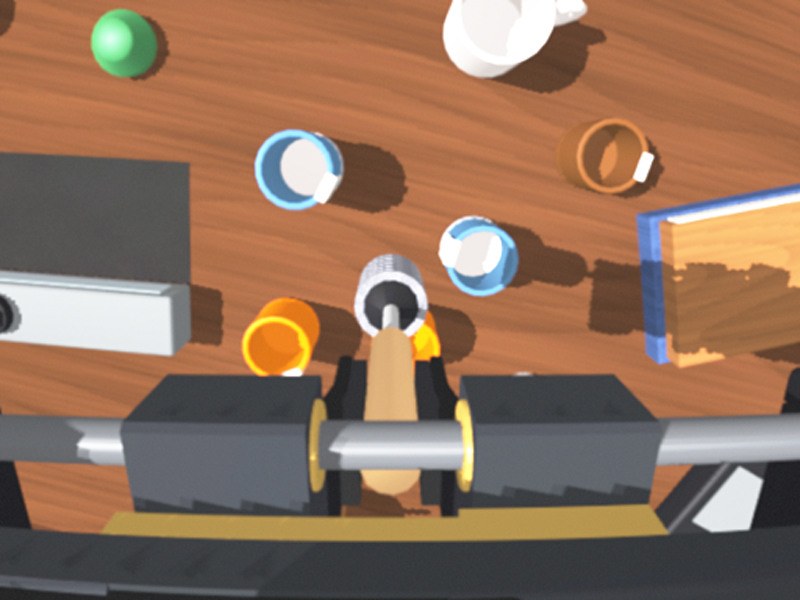

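The wrist view (800x600) shows jar A at rim (297,169) with its label at (327,185), and jar B at rim (480,256) with its label at (458,250). I'll triangulate each rim with the top view.

```bash
cat > fit.py <<'E'
from h import *
import pickle
from scipy.optimize import least_squares
def contour(c,x,y,z0,pad=30):
    hsv=cv2.cvtColor(c['image'],cv2.COLOR_BGR2HSV)
    m=((abs(hsv[...,0].astype(int)-105)<14)&(hsv[...,1]>70)&(hsv[...,2]>60)).astype(np.uint8)
    u,v=proj(c,[[x,y,z0]])[0];w=np.zeros_like(m);cv2.circle(w,(int(u),int(v)),pad,1,-1)
    return m&w
def model(c,x,y,h):
    m=np.zeros(c['image'].shape[:2],np.uint8);a=np.linspace(0,6.2832,48)
    P=np.c_[x+.031*np.cos(a),y+.031*np.sin(a)]
    P=np.r_[np.c_[P,0*a],np.c_[P,0*a+h]]
    return cv2.convexHull(proj(c,P).astype(np.float32))
def cost(q,cs,h):
    # blue mask boundary hull vs model hull
    e=0
    for c,m in cs:
        pts=np.argwhere(m)[:,::-1].astype(np.float32)
        H=model(c,q[0],q[1],h)
        hull=cv2.convexHull(pts)[:,0]
        out=np.array([cv2.pointPolygonTest(H,(float(p[0]),float(p[1])),True) for p in hull])
        e+=np.mean(np.minimum(abs(out),3)**2)
    return e
E
python3 - <<'E'
from fit import *
t=pickle.load(open('top2.pkl','rb'));w=pickle.load(open('w3.pkl','rb'))
from scipy.optimize import minimize
g=lambda u,v:(160+u/8-.44,165+v/8-.44)
k=.64
for n,tp,wr,lab in(('A',g(602,263),(297*k,169*k),(327*k,185*k)),('B',g(192,163),(480*k,256*k),(458*k,250*k))):
    for h in(.066,.088,.11):
        a=ray(t,[tp],h)[0];b=ray(w,[wr],h)[0];l=ray(w,[lab],h)[0]
        cs=[(t,contour(t,a[0],a[1],h*.7,16)),(w,contour(w,b[0],b[1],h*.7,45))]
        r=minimize(cost,a[:2],args=(cs,h),method='Nelder-Mead')
        print(n,h,a[:2].round(4),b[:2].round(4),'lab yaw',np.degrees(np.arctan2(*(l-b)[1::-1])).round(1),np.linalg.norm(l-b).round(4),'fit',r.x.round(4),round(r.fun,3),[int(m.sum()) for _,m in cs])
E
```

```text
A 0.066 [0.4596 0.1037] [0.4642 0.1009] lab yaw 75.3 0.0279 fit [0.4645 0.099 ] 4.449 [124, 1075]
A 0.088 [0.4578 0.1026] [0.4625 0.1044] lab yaw 75.3 0.0266 fit [0.4633 0.1019] 2.206 [124, 1075]
A 0.11 [0.4561 0.1014] [0.4608 0.1079] lab yaw 75.3 0.0252 fit [0.4609 0.1069] 4.03 [124, 1075]
B 0.066 [0.497 0.27 ] [0.4992 0.2684] lab yaw -91.5 0.0199 fit [0.5032 0.2728] 2.764 [147, 930]
B 0.088 [0.4946 0.266 ] [0.4958 0.2638] lab yaw -91.5 0.0189 fit [0.498  0.2655] 5.957 [147, 930]
B 0.11 [0.4922 0.262 ] [0.4924 0.2591] lab yaw -91.5 0.0179 fit [0.4916 0.2607] 8.157 [147, 930]
```

Request:
move_arm(
  targets="-0.4 -0.85 -0.5 0;-0.4 -0.85 -0.5 0;-0.42 -0.86 -0.5 0;-0.4 -0.86 -0.5 0;0 0 -0.5 0;0 0 -0.5 0;0 0 0 0;0 0 0 0",
)

```text
time_s: 7.08
tcp_pos: [0.4597, 0.102, 0.2821]
ee_rot: [[-0.973, -0.231, -0.002], [-0.231, 0.973, -0.001], [0.002, -0.001, -1.0]]
wrist_force: [0.4, 0.4, -0.4]
gripper_width: 0.178
gripper_force: 30.0
```

Run:
```python
from fit import *
s=sense();print(s['tcp_pos'],s['wrist_force'])
c=cap('wrist');pickle.dump(c,open('w4.pkl','wb'));cv2.imwrite('pics/w4.png',c['image'])
t=np.array(s['tcp_pos'])-[0,0,.1465];print(proj(c,[t,t+[0,0,.062],[.4605,.103,.088]]))
```

```text
[0.45966169 0.1020105  0.2821475 ] [ 0.43115794  0.36998751 -0.38358522]
[[250.88872454 176.40845795]
 [251.01528082 195.61026808]
 [251.53963591 166.88663312]]
```

View pics/w4.png

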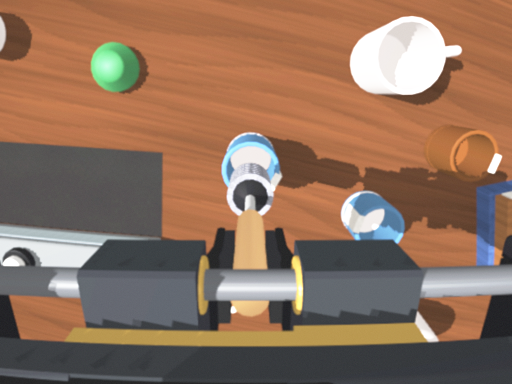

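The wrist view shows jar A's rim centred at about (250.5,165), right where predicted. The brush is directly above it, so I'm inserting.

Request:
move_arm(
  targets="0 0 -0.6 0;0 0 -0.6 0;0 0 -0.7 0;0 0 -0.7 0;0 0 -0.7 0;0 0 -0.7 0;0 0 -0.6 0;0 0 -0.3 0;0 0 0 0;0 0 0 0",
)

```text
time_s: 7.97
tcp_pos: [0.461, 0.1033, 0.1607]
ee_rot: [[-0.973, -0.232, 0.001], [-0.232, 0.973, -0.0], [-0.001, -0.0, -1.0]]
wrist_force: [0.3, 0.8, -0.7]
gripper_width: 0.176
gripper_force: 30.0
```

Request:
move_arm(
  targets="0 0 -0.1 0;0 0 -0.1 0;0 0 0 0;0 0 0 0;0 0 0 0",
)

```text
time_s: 8.38
tcp_pos: [0.4605, 0.1031, 0.1554]
ee_rot: [[-0.973, -0.232, 0.001], [-0.232, 0.973, 0.0], [-0.001, 0.0, -1.0]]
wrist_force: [1.0, -0.5, -0.6]
gripper_width: 0.178
gripper_force: 30.0
```

Request:
move_arm(
  targets="0 0 -0.1 0;0 0 0 0;0 0 0 0",
)

```text
time_s: 8.63
tcp_pos: [0.4603, 0.103, 0.1525]
ee_rot: [[-0.973, -0.232, -0.0], [-0.232, 0.973, -0.0], [0.0, -0.0, -1.0]]
wrist_force: [-0.0, -0.8, -1.0]
gripper_width: 0.179
gripper_force: 30.0
```

Request:
move_arm(
  targets="0 0 -0.06 0;0 0 0 0;0 0 0 0",
)

```text
time_s: 8.88
tcp_pos: [0.4608, 0.1031, 0.1524]
ee_rot: [[-0.973, -0.232, 0.001], [-0.232, 0.973, -0.0], [-0.001, -0.0, -1.0]]
wrist_force: [-1.6, -0.1, 7.4]
gripper_width: 0.176
gripper_force: 30.0
```

Request:
move_arm(
  targets="0 0 0.5 0;0 0 0.5 0;0 0 0.5 0;0 0 0.5 0;0 0 0.5 0;0 0 0.5 0;0 0 0.4 0;0 0 0 0;0 0 0 0;0 0 0 0",
)

```text
time_s: 9.72
tcp_pos: [0.4598, 0.1029, 0.2352]
ee_rot: [[-0.973, -0.231, -0.002], [-0.231, 0.973, -0.0], [0.002, -0.0, -1.0]]
wrist_force: [0.7, 0.4, -0.5]
gripper_width: 0.176
gripper_force: 30.0
```

Request:
move_arm(
  targets="0 0 -0.5 0;0 0 -0.5 0;0 0 -0.5 0;0 0 -0.5 0;0 0 -0.5 0;0 0 -0.5 0;0 0 -0.2 0;0 0 -0.14 0;0 0 0 0;0 0 0 0",
)

```text
time_s: 10.55
tcp_pos: [0.4604, 0.1031, 0.1526]
ee_rot: [[-0.973, -0.232, 0.0], [-0.232, 0.973, 0.0], [-0.0, -0.0, -1.0]]
wrist_force: [-0.3, -0.7, -0.5]
gripper_width: 0.173
gripper_force: 30.0
```

Request:
move_arm(
  targets="0 0 -0.06 0;0 0 0 0;0 0 0 0",
)

```text
time_s: 10.8
tcp_pos: [0.4609, 0.1032, 0.1524]
ee_rot: [[-0.973, -0.232, 0.002], [-0.232, 0.973, 0.0], [-0.002, -0.0, -1.0]]
wrist_force: [-1.1, -0.6, 5.7]
gripper_width: 0.181
gripper_force: 30.0
```

Request:
move_arm(
  targets="0 0 0.8 0;0 0 0.9 0;0 0 0.9 0;0 0 0.9 0;0 0 0.9 0;0 0 0.9 0;0.2 0.9 0 0;0.2 0.95 0 0;0.2 0.95 0 0;0.2 0.95 0 0",
)

```text
time_s: 11.63
tcp_pos: [0.4803, 0.1977, 0.2838]
ee_rot: [[-0.973, -0.231, 0.0], [-0.231, 0.973, 0.001], [-0.001, 0.001, -1.0]]
wrist_force: [-0.0, -0.9, -1.0]
gripper_width: 0.174
gripper_force: 30.0
```

Request:
move_arm(
  targets="0.26 0.95 0 0;0.26 0.95 0 0;0.26 0.95 0 0;0 0 0 0;0 0 0 0",
)

```text
time_s: 12.05
tcp_pos: [0.4997, 0.2689, 0.2826]
ee_rot: [[-0.972, -0.233, -0.001], [-0.233, 0.972, -0.001], [0.001, -0.001, -1.0]]
wrist_force: [-0.1, 0.7, -0.5]
gripper_width: 0.177
gripper_force: 30.0
```

Run:
```python
from fit import *
s=sense();print(s['tcp_pos'],s['wrist_force'])
c=cap('wrist');pickle.dump(c,open('w5.pkl','wb'));cv2.imwrite('pics/w5.png',cv2.resize(c['image'][90:280,120:380],None,fx=3,fy=3,interpolation=cv2.INTER_CUBIC))
t=np.array(s['tcp_pos'])-[0,0,.1465];f=lambda P:((proj(c,P)-[120,90])*3).round()
print(f([t,t+[0,0,.062],[.5,.27,.066]]));a=np.arange(4)*np.pi/2
print(f(np.c_[.5+.031*np.cos(a),.27+.031*np.sin(a),0*a+.066]))
```

```text
[0.4996742  0.26892291 0.28263763] [-0.07173884  0.66219572 -0.47513489]
[[393. 259.]
 [393. 317.]
 [395. 217.]]
[[376. 294.]
 [474. 236.]
 [415. 136.]
 [314. 198.]]
```

View pics/w5.png

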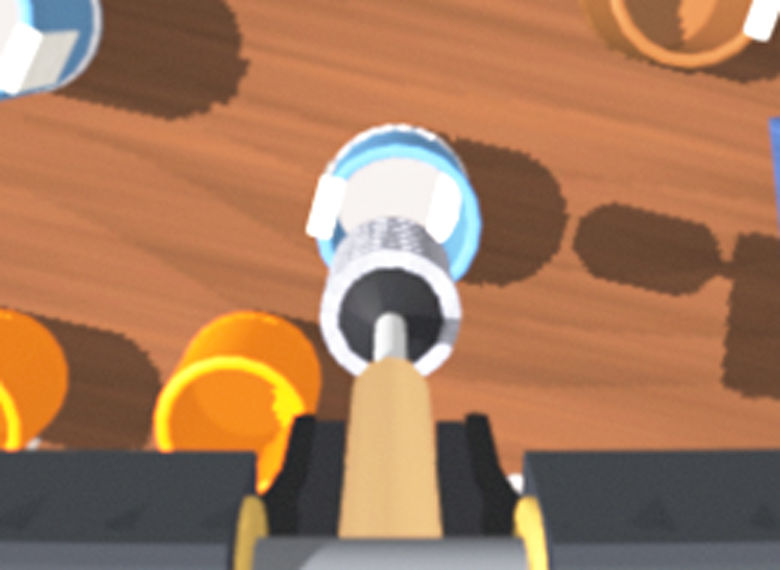

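Jar B's rim is centred at about (399,221) in the crop, within 2 mm of the prediction. I'm correcting slightly and inserting.

Request:
move_arm(
  targets="0.06 0.08 -0.6 0;0 0 -0.6 0;0 0 -0.7 0;0 0 -0.7 0;0 0 -0.7 0;0 0 -0.7 0;0 0 -0.6 0;0 0 -0.4 0;0 0 0 0;0 0 0 0",
)

```text
time_s: 12.93
tcp_pos: [0.5014, 0.2695, 0.1588]
ee_rot: [[-0.973, -0.231, 0.0], [-0.231, 0.973, -0.0], [-0.0, -0.0, -1.0]]
wrist_force: [0.4, -0.0, 0.3]
gripper_width: 0.175
gripper_force: 30.0
```

Request:
move_arm(
  targets="0 0 -0.15 0;0 0 0 0;0 0 0 0",
)

```text
time_s: 13.18
tcp_pos: [0.5016, 0.2702, 0.1555]
ee_rot: [[-0.973, -0.232, 0.001], [-0.232, 0.973, 0.001], [-0.001, 0.001, -1.0]]
wrist_force: [0.1, 0.5, -0.9]
gripper_width: 0.177
gripper_force: 30.0
```

Request:
move_arm(
  targets="0 0 -0.1 0;0 0 0 0;0 0 0 0",
)

```text
time_s: 13.43
tcp_pos: [0.5014, 0.2702, 0.1525]
ee_rot: [[-0.973, -0.232, 0.0], [-0.232, 0.973, 0.0], [-0.0, 0.0, -1.0]]
wrist_force: [0.0, -0.3, 0.3]
gripper_width: 0.171
gripper_force: 30.0
```

Next is final contact, then up 60 mm to the rim, and down again.

Request:
move_arm(
  targets="0 0 -0.06 0;0 0 0 0;0 0 0 0",
)

```text
time_s: 13.68
tcp_pos: [0.5018, 0.2703, 0.1524]
ee_rot: [[-0.973, -0.232, 0.002], [-0.232, 0.973, 0.001], [-0.002, 0.0, -1.0]]
wrist_force: [-2.1, -0.8, 6.6]
gripper_width: 0.171
gripper_force: 30.0
```

Request:
move_arm(
  targets="0 0 0.5 0;0 0 0.5 0;0 0 0.5 0;0 0 0.5 0;0 0 0.5 0;0 0 0 0;0 0 0 0;0 0 0 0",
)

```text
time_s: 14.35
tcp_pos: [0.5008, 0.2698, 0.2123]
ee_rot: [[-0.973, -0.231, -0.001], [-0.231, 0.973, -0.001], [0.002, -0.0, -1.0]]
wrist_force: [0.3, -0.0, -0.1]
gripper_width: 0.177
gripper_force: 30.0
```

Request:
move_arm(
  targets="0 0 -0.5 0;0 0 -0.5 0;0 0 -0.5 0;0 0 -0.5 0;0 0 -0.3 0;0 0 -0.14 0;0 0 0 0;0 0 0 0;0 0 -0.06 0;0 0 0 0",
)

```text
time_s: 15.18
tcp_pos: [0.5017, 0.2699, 0.1522]
ee_rot: [[-0.973, -0.232, 0.001], [-0.232, 0.973, -0.0], [-0.001, -0.001, -1.0]]
wrist_force: [-2.5, -0.9, 7.3]
gripper_width: 0.173
gripper_force: 30.0
```

Request:
move_arm(
  targets="0 0 0 0;0 0 0 0",
)

```text
time_s: 15.35
tcp_pos: [0.5016, 0.2699, 0.1522]
ee_rot: [[-0.973, -0.232, 0.001], [-0.232, 0.973, -0.0], [-0.001, -0.001, -1.0]]
wrist_force: [-0.9, -1.8, 6.8]
gripper_width: 0.175
gripper_force: 30.0
```

Request:
move_arm(
  targets="0 0 0.8 0;0 0 0.9 0;0 0 0.9 0;0 0 0.9 0;0 0 0.9 0;0 0 0.9 0;-0.2 -0.9 0 0;-0.2 -1 0 0;-0.2 -1 0 0;-0.2 -1 0 0",
)

```text
time_s: 16.18
tcp_pos: [0.4808, 0.1717, 0.2829]
ee_rot: [[-0.973, -0.232, -0.0], [-0.232, 0.973, 0.0], [0.0, 0.0, -1.0]]
wrist_force: [-0.0, -0.4, 0.0]
gripper_width: 0.174
gripper_force: 30.0
```

Request:
move_arm(
  targets="-0.2 -1 0 0;-0.2 -1 0 0;-0.2 -1 0 0;-0.2 -1 0 0;-0.2 -1 0 0;-0.2 -1 0 0;-0.2 -1 0 0;-0.22 -1 0 0;-0.22 -1 0 0;-0.22 -1 0 0",
)

```text
time_s: 17.02
tcp_pos: [0.4292, -0.0785, 0.2831]
ee_rot: [[-0.973, -0.232, 0.0], [-0.232, 0.973, 0.0], [-0.0, 0.0, -1.0]]
wrist_force: [-0.0, 0.5, -0.7]
gripper_width: 0.177
gripper_force: 30.0
```

Request:
move_arm(
  targets="-0.22 -1 0 0;-0.22 -1 0 0;-0.22 -1 0 0;-0.22 -1 0 0;-0.24 -1 0 0;-0.24 -1 0 0;-0.24 -1 0 0;-0.36 -0.86 0 0;0 0 0 0;0 0 0 0",
)

```text
time_s: 17.85
tcp_pos: [0.3803, -0.2746, 0.2827]
ee_rot: [[-0.973, -0.229, -0.0], [-0.229, 0.973, 0.001], [0.0, 0.001, -1.0]]
wrist_force: [-0.3, 0.6, -1.6]
gripper_width: 0.171
gripper_force: 30.0
```

Run:
```python
from fit import *
s=sense();print(s['tcp_pos'],s['wrist_force'])
c=cap('wrist');cv2.imwrite('pics/w6.png',cv2.resize(c['image'][90:280,120:380],None,fx=3,fy=3,interpolation=cv2.INTER_CUBIC))
t=np.array(s['tcp_pos'])-[0,0,.1465];f=lambda P:((proj(c,P)-[120,90])*3).round()
a=np.arange(4)*np.pi/2
print(f([t]),f(np.c_[.381+.029*np.cos(a),-.272+.029*np.sin(a),0*a+.06]))
```

```text
[ 0.38026094 -0.27462346  0.28274507] [-0.30599788  0.59971476 -1.62168036]
[[392. 259.]] [[380. 286.]
 [471. 232.]
 [416. 141.]
 [323. 198.]]
```

View pics/w6.png

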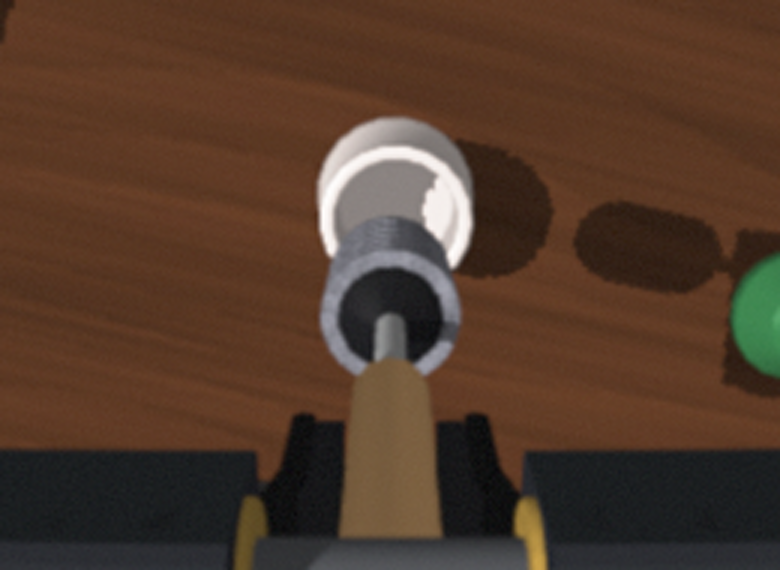

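The holder mouth is centred at about (396,218) in the crop, directly under the brush. I'm lowering it in and letting go.

Request:
move_arm(
  targets="0 0 -0.6 0;0 0 -0.7 0;0 0 -0.7 0;0 0 -0.7 0;0 0 -0.7 0;0 0 -0.7 0;0 0 -0.6 0;0 0 -0.4 0;0 0 -0.12 0;0 0 0 0",
)

```text
time_s: 18.73
tcp_pos: [0.3812, -0.2732, 0.1528]
ee_rot: [[-0.972, -0.233, -0.0], [-0.233, 0.972, 0.0], [0.0, 0.0, -1.0]]
wrist_force: [0.2, 0.4, -0.9]
gripper_width: 0.171
gripper_force: 30.0
```

Request:
move_arm(
  targets="0 0 0 0;0 0 0 0;0 0 0 0;0 0 0 0;0 0 0 0;0 0 0 0;0 0 0 0;0 0 0 0;0 0 0 0;0 0 0 0",
  gripper=87,
)

```text
time_s: 19.57
tcp_pos: [0.3808, -0.274, 0.1528]
ee_rot: [[-0.973, -0.232, -0.0], [-0.232, 0.973, 0.0], [0.0, 0.0, -1.0]]
wrist_force: [1.2, 1.0, 0.6]
gripper_width: 0.848
gripper_force: 0.0
```

Request:
move_arm(
  targets="0 0 0.5 0;0 0 1 0;0 0 1 0;0 0 1 0;0 0 1 0;0 0 1 0;0 0 0.5 0;0 0 0 0",
)

```text
time_s: 20.23
tcp_pos: [0.3822, -0.2748, 0.3062]
ee_rot: [[-0.973, -0.232, 0.007], [-0.232, 0.973, -0.003], [-0.006, -0.005, -1.0]]
wrist_force: [0.6, -0.1, -0.1]
gripper_width: 0.999
gripper_force: 0.0
```

Run:
```python
from fit import *
s=sense();print(s['tcp_pos'],s['wrist_force'],s['gripper_width'])
c=cap('wrist');cv2.imwrite('pics/w7.png',c['image'])
```

```text
[ 0.38222571 -0.27475199  0.30624761] [ 0.58851271 -0.13588036 -0.08093916] 0.999161583056754
```

View pics/w7.png

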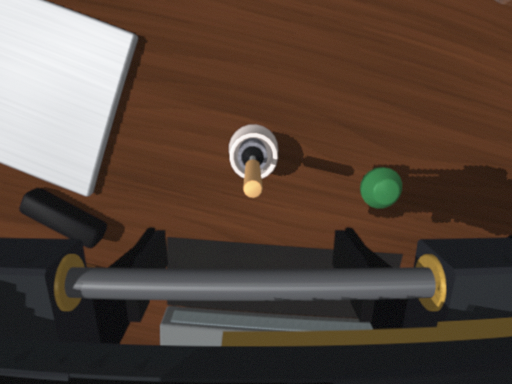

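The brush stands in the holder again, with its end at (253,188). Next I'll survey both jars once more before grasping.

Request:
move_arm(
  targets="0.25 1 0.3 0;0.25 1 0.3 0;0.25 1 0.4 0;0.25 1 0.4 0;0.25 1 0.4 0;0.25 1 0.4 0;0.25 1 0 0;0.25 1 0 0;0.25 1 0 0;0.25 1 0 0",
)

```text
time_s: 21.12
tcp_pos: [0.4427, -0.0227, 0.3561]
ee_rot: [[-0.973, -0.232, -0.003], [-0.232, 0.973, -0.0], [0.003, 0.0, -1.0]]
wrist_force: [0.9, 0.0, 0.5]
gripper_width: 1.001
gripper_force: 0.0
```

Request:
move_arm(
  targets="0.25 1 0 0;0.25 1 0 0;0.25 1 0 0;0.25 1 0 0;0.25 1 0 0;0.25 1 0 0;0.25 1 0 0;0.25 1 0 0;0.26 0.56 0 0;0 0 0 0",
)

```text
time_s: 21.95
tcp_pos: [0.5003, 0.1922, 0.3552]
ee_rot: [[-0.972, -0.234, -0.003], [-0.234, 0.972, -0.002], [0.004, -0.001, -1.0]]
wrist_force: [0.2, 0.4, -1.2]
gripper_width: 0.999
gripper_force: 0.0
```

Request:
move_arm(
  targets="0 0 0 0;0 0 0 0;0 0 0 0",
)

```text
time_s: 22.2
tcp_pos: [0.4996, 0.189, 0.3578]
ee_rot: [[-0.973, -0.231, -0.0], [-0.231, 0.973, -0.0], [0.0, -0.0, -1.0]]
wrist_force: [0.6, 0.7, 0.2]
gripper_width: 1.003
gripper_force: 0.0
```

```bash
cat >> fit.py <<'E'
def rendercost(q,c,h,uv,yaw0=None):
    pass
def edgefit(c,x,y,h,pad=1.7):
    """fit x,y,label yaw by comparing image with synthetic render of rim ring + label on rim"""
    im=cv2.GaussianBlur(c['image'],(0,0),.8).astype(float)
    hsv=cv2.cvtColor(c['image'],cv2.COLOR_BGR2HSV)
    blue=cv2.GaussianBlur(((abs(hsv[...,0].astype(int)-105)<14)&(hsv[...,1]>60)).astype(np.float32),(0,0),1)
    white=cv2.GaussianBlur(((hsv[...,1]<50)&(hsv[...,2]>170)).astype(np.float32),(0,0),1)
    S=lambda I,p:cv2.remap(I,p[:,0].astype(np.float32).reshape(-1,1),p[:,1].astype(np.float32).reshape(-1,1),1)[:,0]
    a=np.radians(np.arange(0,360,3))
    def ring(r,x,y,z=h): return np.c_[x+r*np.cos(a),y+r*np.sin(a),0*a+z]
    from scipy.optimize import minimize
    obj=blue+white
    wood=1-np.clip(obj,0,1)
    def f(q):
        on=S(obj,proj(c,ring(.0285,*q)));out=S(wood,proj(c,ring(.034,*q)))
        return -(np.mean(np.clip(on,0,1)))-.5*np.mean(out)
    b=min(((f((x+dx,y+dy)),x+dx,y+dy) for dx in np.arange(-.012,.0121,.003) for dy in np.arange(-.012,.0121,.003)))
    r=minimize(f,b[1:],method='Nelder-Mead',options=dict(initial_simplex=[b[1:],(b[1]+.002,b[2]),(b[1],b[2]+.002)]))
    w=S(white,proj(c,ring(.0285,*r.x)))+S(white,proj(c,ring(.0295,*r.x)))
    w2=w*(w>.4)
    return r.x,r.fun,np.degrees(np.angle((w2*np.exp(1j*a)).sum())),w
E
python3 - <<'E'
from fit import *
s=sense();print(s['tcp_pos'],s['joints'])
c=cap('wrist');pickle.dump(c,open('w8.pkl','wb'));cv2.imwrite('pics/w8.png',cv2.resize(c['image'],(800,600)))
for n,x,y in(('A',.461,.103),('B',.5015,.27)):
  for h in(.066,.088,.11):
    q,f,yaw,w=edgefit(c,x,y,h);print(n,h,q.round(4),round(f,3),yaw.round(1),[int(i)*3 for i in np.where(w>.6)[0]])
hsv=cv2.cvtColor(c['image'],cv2.COLOR_BGR2HSV);m=((abs(hsv[...,0].astype(int)-13)<6)&(hsv[...,1]>215)&(hsv[...,2]>150)).astype(np.uint8)
n,_,st,ce=cv2.connectedComponentsWithStats(m)
for i in range(1,n):
  if st[i,4]>150: print('orange',st[i],ray(c,[ce[i]],.05)[0])
E
```

```text
[0.49958219 0.18900031 0.35778   ] [ 3.81307975e+01  9.31359826e+00  1.98389066e+00  5.94428885e-04
 -8.26895266e+01 -1.14794024e+02]
A 0.066 [0.4635 0.105 ] -1.265 65.5 [36, 39, 42, 45, 48, 51, 54, 57, 60, 63, 66, 69, 72, 75, 78, 81, 84, 87, 90, 93, 96]
A 0.088 [0.4631 0.105 ] -1.353 70.5 [42, 45, 48, 51, 54, 57, 60, 63, 66, 69, 72, 75, 78, 81, 84, 87, 90, 93, 96]
A 0.11 [0.4614 0.1083] -1.364 67.2 [6, 9, 12, 45, 48, 51, 54, 57, 60, 63, 66, 69, 72, 75, 78, 81, 84, 87, 90, 93, 96]
B 0.066 [0.5023 0.2715] -1.318 -90.0 [246, 249, 252, 255, 258, 261, 264, 267, 270, 273, 276, 279, 282, 285, 288, 291, 294, 297]
B 0.088 [0.4978 0.2651] -1.301 -88.5 [246, 249, 252, 255, 258, 261, 264, 267, 270, 273, 276, 279, 282, 285, 288, 291, 294, 297]
B 0.11 [0.4928 0.2582] -1.221 -100.0 [180, 183, 192, 195, 198, 246, 249, 252, 255, 258, 261, 264, 267, 270, 273, 276, 279, 282, 285, 288, 291, 294, 297]
orange [167 191  38  36 470] [0.59589288 0.12288252 0.05      ]
orange [250 192  30  22 295] [0.56698693 0.22526567 0.05      ]
orange [161 207  34  33 834] [0.63066872 0.10843725 0.05      ]
orange [243 208  25  33 651] [0.60478825 0.22236722 0.05      ]
```

Run:
```python
from fit import *
c=cap('side');pickle.dump(c,open('side2.pkl','wb'))
hsv=cv2.cvtColor(c['image'],cv2.COLOR_BGR2HSV)
m=((abs(hsv[...,0].astype(int)-105)<14)&(hsv[...,1]>70)).astype(np.uint8)
a=np.linspace(0,6.2832,48)
for n,x,y in(('A',.4615,.104),('B',.501,.270)):
  for h in(.066,.088,.11):
    H=model(c,x,y,h)[:,0];print(n,h,H.min(0).round(1),H.max(0).round(1))
n,_,st,ce=cv2.connectedComponentsWithStats(m)
for i in range(1,n):
  if st[i,4]>20 and 180<ce[i][0]<320: print(st[i][:2],st[i][:2]+st[i][2:4]-1,st[i,4])
u,v=proj(c,[[.48,.18,.04]])[0].astype(int);print(u,v)
cv2.imwrite('pics/s2.png',cv2.resize(c['image'][v-40:v+40,u-50:u+50],None,fx=7,fy=7,interpolation=cv2.INTER_CUBIC))
```

```text
A 0.066 [232.1 193. ] [247.5 215. ]
A 0.088 [231.9 188.7] [247.5 215. ]
A 0.11 [231.8 184.2] [247.5 215. ]
B 0.066 [225.6 171.5] [239.9 191.4]
B 0.088 [225.4 167.3] [239.9 191.4]
B 0.11 [225.2 163. ] [239.9 191.4]
[246 144] [259 152] 104
[178 158] [198 168] 59
[209 158] [227 171] 82
[226 172] [238 187] 118
[233 190] [246 211] 287
236 191
```

Request:
move_arm(
  targets="-0.4 -0.86 -0.5 1;-0.4 -0.86 -0.5 1;-0.4 -0.86 -0.5 1;-0.36 -0.86 -0.5 1;0 0 -0.5 1;0 0 -0.5 1;0 0 -0.5 1;0 0 -0.5 1;0 0 0 1;0 0 0 1",
)

```text
time_s: 23.13
tcp_pos: [0.4602, 0.1031, 0.2573]
ee_rot: [[-0.445, -0.896, -0.001], [-0.896, 0.445, -0.001], [0.001, 0.001, -1.0]]
wrist_force: [0.4, -0.1, -0.2]
gripper_width: 1.005
gripper_force: 0.0
```

Request:
move_arm(
  targets="0 0 0 1;0 0 0 0.3;0 0 0 0;0 0 0 0;0 0 0 0",
)

```text
time_s: 23.55
tcp_pos: [0.4607, 0.1037, 0.258]
ee_rot: [[-0.345, -0.939, 0.0], [-0.939, 0.345, 0.0], [-0.0, -0.0, -1.0]]
wrist_force: [0.4, 0.9, -1.0]
gripper_width: 0.999
gripper_force: 0.0
```

Run:
```python
from fit import *
s=sense();R=np.array(s['ee_rot']);print(s['tcp_pos'],np.degrees(np.arctan2(R[1,1],R[0,1])))
c=cap('wrist');pickle.dump(c,open('w9.pkl','wb'));cv2.imwrite('pics/w9.png',c['image'])
q,f,yaw,w=edgefit(c,.461,.104,.088);i=np.where(w>.8)[0]*3;print(q.round(4),f,yaw,i)
t=cap('top')
import cv2
hsv=cv2.cvtColor(t['image'],cv2.COLOR_BGR2HSV);m=((abs(hsv[...,0].astype(int)-105)<14)&(hsv[...,1]>70)).astype(np.uint8)
for x,y,z in((.62,.33,.12),):
  u,v=proj(t,[[x,y,z]])[0].astype(int);k=np.argwhere(m[v-20:v+20,u-20:u+20])+[v-20,u-20];print('lid',ray(t,[k.mean(0)[::-1]],.12),len(k))
m=((abs(hsv[...,0].astype(int)-13)<6)&(hsv[...,1]>200)&(hsv[...,2]>130)).astype(np.uint8)
n,_,st,ce=cv2.connectedComponentsWithStats(m)
for i in range(1,n):
  if st[i,4]>60: print('orange',st[i],ray(t,[st[i,:2]+st[i,2:4]/2],.04)[0])
```

```text
[0.46073591 0.10373378 0.25802309] 159.8291458204388
[0.4637 0.1029] -1.3351707458496094 73.9763201299798 [51 54 57 60 63 66 69 72 75 78 81 84 87 90 93 96]
lid [[0.64586556 0.36960667 0.12      ]] 290
orange [223 138  21  14 148] [0.63676082 0.11354579 0.04      ]
orange [188 146  20  21 239] [0.59566827 0.23036845 0.04      ]
```

Request:
move_arm(
  targets="0.08 -0.02 -0.8 0;0 0 -1 0;0 0 -1 0;0 0 -1 0;0 0 -1 0;0 0 -1 0;0 0 -1 0;0 0 -1 0;0 0 -0.6 0;0 0 -0.46 0",
)

```text
time_s: 24.48
tcp_pos: [0.4621, 0.1031, 0.0346]
ee_rot: [[-0.344, -0.939, -0.002], [-0.939, 0.344, -0.001], [0.002, 0.002, -1.0]]
wrist_force: [0.2, 0.0, 0.3]
gripper_width: 0.996
gripper_force: 0.0
```

Request:
move_arm(
  targets="0 0 0 0;0 0 0 0;0 0 0 0;0 0 0 0;0 0 0 0;0 0 0 0;0 0 0 0;0 0 0 0",
  gripper=50,
)

```text
time_s: 25.15
tcp_pos: [0.4632, 0.1038, 0.0372]
ee_rot: [[-0.344, -0.939, 0.001], [-0.939, 0.344, 0.001], [-0.001, -0.001, -1.0]]
wrist_force: [-2.3, 1.7, 5.5]
gripper_width: 0.716
gripper_force: 30.0
```

Request:
move_arm(
  targets="0 0 0.3 0;0 0 0.5 0;0 0 0.8 0;0 0 0.8 0;0 0 0.8 0;0 0 0.8 0;0 0 0 0",
)

```text
time_s: 25.73
tcp_pos: [0.4651, 0.1045, 0.1402]
ee_rot: [[-0.343, -0.939, 0.008], [-0.939, 0.343, 0.004], [-0.006, -0.006, -1.0]]
wrist_force: [1.8, 1.5, -1.7]
gripper_width: 0.713
gripper_force: 30.0
```

Request:
move_arm(
  targets="0.3 -0.97 0 -0.86;0.3 -0.97 0 -0.86;0.3 -0.97 0 -0.86;0.3 -0.97 0 -0.86;0.3 -0.97 0 -0.86;0.3 -0.97 0 -0.86;0.3 -0.97 0 -0.86;0.3 -0.97 0 -0.86;0.3 -0.97 0 -0.86;0.3 -0.97 0 -0.86",
)

```text
time_s: 26.57
tcp_pos: [0.5372, -0.1402, 0.135]
ee_rot: [[-0.894, -0.449, -0.002], [-0.449, 0.894, 0.0], [0.002, 0.001, -1.0]]
wrist_force: [0.9, 0.8, -2.1]
gripper_width: 0.716
gripper_force: 30.0
```

Request:
move_arm(
  targets="0.28 -0.97 0 -0.86;0.28 -0.97 0 -0.86;0.28 -0.97 0 -0.86;0.28 -0.97 0 -0.86;0.28 -0.94 0 -0.86;0 0 0 0;0 0 0 0;0 0 0 0",
)

```text
time_s: 27.23
tcp_pos: [0.5718, -0.2591, 0.1349]
ee_rot: [[-0.996, -0.094, -0.002], [-0.094, 0.996, 0.001], [0.002, 0.001, -1.0]]
wrist_force: [-0.2, 0.3, -1.6]
gripper_width: 0.714
gripper_force: 30.0
```

Run:
```python
from fit import *
s=sense();R=np.array(s['ee_rot']);print(s['tcp_pos'],np.degrees(np.arctan2(R[1,1],R[0,1])),s['joints'].round(1))
c=cap('wrist');pickle.dump(c,open('w10.pkl','wb'))
x,y,z=s['tcp_pos']
q,f,yaw,w=edgefit(c,x,y,z+.052);i=np.where(w>.8)[0]*3;print(q.round(4),f,yaw,i)
```

```text
[ 0.57182688 -0.25906206  0.1349186 ] 95.39345642766014 [ -9.6  26.4  -5.8  -0.  -57.9 -74.9]
[ 0.5575 -0.2658] -1.0707666873931885 -75.88911571906257 [201 204 285 288 291 294 297 300 303 306]
```

Request:
move_arm(
  targets="0 0 -0.8 0;0 0 -0.8 0;0 0 -0.8 0;0 0 -0.7 0;0 0 -0.4 0;0 0 -0.3 0;0 0 -0.15 0;0 0 0 0;0 0 0 0",
)

```text
time_s: 28.03
tcp_pos: [0.5737, -0.2594, 0.0385]
ee_rot: [[-0.996, -0.095, 0.002], [-0.095, 0.996, -0.001], [-0.002, -0.001, -1.0]]
wrist_force: [0.1, 0.4, -1.7]
gripper_width: 0.716
gripper_force: 30.0
```

Request:
move_arm(
  targets="0 0 -0.05 0;0 0 0 0;0 0 0 0",
)

```text
time_s: 28.28
tcp_pos: [0.5738, -0.2596, 0.0373]
ee_rot: [[-0.996, -0.094, 0.002], [-0.094, 0.996, -0.001], [-0.002, -0.001, -1.0]]
wrist_force: [0.0, 1.3, 1.1]
gripper_width: 0.716
gripper_force: 30.0
```

Request:
move_arm(
  targets="0 0 0 0;0 0 0 0;0 0 0 0;0 0 0 0;0 0 0 0;0 0 0 0",
  gripper=87,
)

```text
time_s: 28.78
tcp_pos: [0.5727, -0.2595, 0.0362]
ee_rot: [[-0.996, -0.094, -0.0], [-0.094, 0.996, -0.0], [0.0, -0.0, -1.0]]
wrist_force: [0.5, 0.7, 0.6]
gripper_width: 0.984
gripper_force: 0.0
```

Request:
move_arm(
  targets="0 0 0.5 0;0 0 1 0;0 0 1 0;0 0 1 0;0 0 1 0;0 0 1 0;0 0 1 0;0 0 1 0;0 0 0.5 0;0 0 0 0",
)

```text
time_s: 29.62
tcp_pos: [0.5744, -0.2601, 0.2405]
ee_rot: [[-0.996, -0.094, 0.007], [-0.094, 0.996, -0.002], [-0.007, -0.003, -1.0]]
wrist_force: [0.5, 0.0, 0.5]
gripper_width: 0.993
gripper_force: 0.0
```

Request:
move_arm(
  targets="0 0.5 0 0;0 0 0 0;0 0 0 0",
)

```text
time_s: 29.87
tcp_pos: [0.5721, -0.2461, 0.2347]
ee_rot: [[-0.995, -0.095, -0.003], [-0.095, 0.995, 0.001], [0.003, 0.001, -1.0]]
wrist_force: [-0.6, -0.4, 0.2]
gripper_width: 0.999
gripper_force: 0.0
```

Run:
```python
from fit import *
s=sense();R=np.array(s['ee_rot']);print(s['tcp_pos'],np.degrees(np.arctan2(R[1,1],R[0,1])),s['gripper_width'])
c=cap('wrist');pickle.dump(c,open('w11.pkl','wb'))
q,f,yaw,w=edgefit(c,.573,-.26,.088);i=np.where(w>.8)[0]*3;print(q.round(4),f,yaw,i)
cv2.imwrite('pics/w11.png',cv2.resize(c['image'],(800,600),interpolation=cv2.INTER_CUBIC))
```

```text
[ 0.57210288 -0.24605351  0.23471056] 95.4509492626115 0.9993444938146245
[ 0.5756 -0.2597] -1.3269903659820557 8.448691966951005 [  0   3   6   9  12  15  18  21  24  27  30  33 345 348 351 354 357]
```

View pics/w11.png

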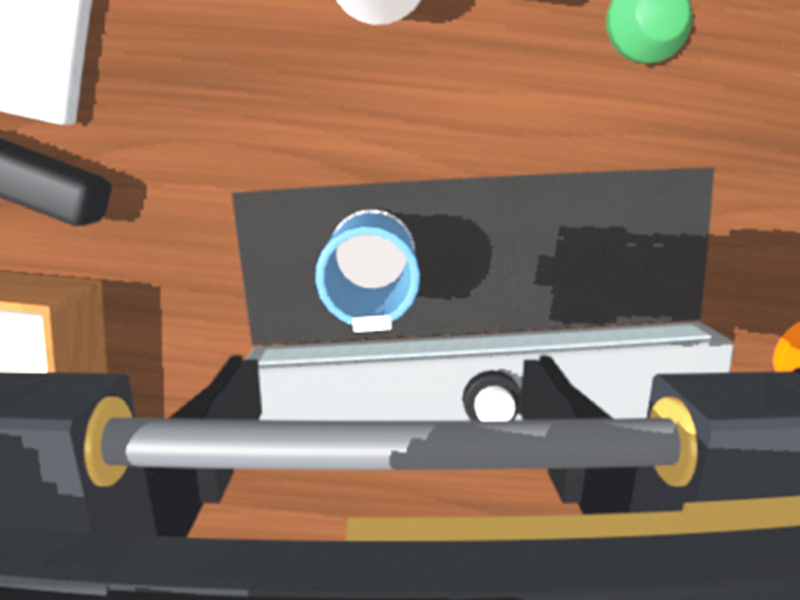

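Jar A stands on the mat in the wrist view at (368,275), with its label at (372,324) towards the bar. The mat corners are at (234,193) and (713,168), and the button is at (495,405).

Run:
```python
from fit import *
c=pickle.load(open('w11.pkl','rb'));k=.64
m=ray(c,[(234*k,193*k),(713*k,168*k)],0);d=m[1]-m[0];print(m,np.linalg.norm(d),np.degrees(np.arctan2(d[1],d[0]))-90)
e=ray(c,[(258*k,363*k),(733*k,345*k)],.05);d=e[1]-e[0];print(e,np.degrees(np.arctan2(d[1],d[0]))-90)
l=ray(c,[(354*k,325*k),(392*k,323*k)],.088);d=l[1]-l[0];print('label',np.degrees(np.arctan2(d[1],d[0]))-90)
print('btn',ray(c,[(495*k,405*k)],.062))
```

```text
[[ 0.54149913 -0.36560713  0.        ]
 [ 0.48615406 -0.01058922  0.        ]] 0.359305982078882 8.860732210544356
[[ 0.65316717 -0.33247249  0.05      ]
 [ 0.60804332  0.00679383  0.05      ]] 7.576114849437147
label 8.697804904559675
btn [[ 0.66364131 -0.1641033   0.062     ]]
```

Request:
move_arm(
  targets="-0.1 1 0.5 0.8;-0.1 1 0.5 0.8;-0.1 1 0 0.8;-0.1 1 0 0.8;-0.1 1 0 0.8;-0.1 1 0 0.8;-0.1 1 0 0.8;-0.1 1 0 0.8;-0.1 1 0 0.8;-0.1 1 0 0.8",
)

```text
time_s: 30.75
tcp_pos: [0.5473, 0.0041, 0.2604]
ee_rot: [[-0.7, -0.714, -0.002], [-0.714, 0.7, -0.0], [0.001, 0.001, -1.0]]
wrist_force: [-0.6, -0.1, 0.0]
gripper_width: 0.996
gripper_force: 0.0
```

Request:
move_arm(
  targets="-0.16 1 0 0.8;-0.16 1 0 0.8;-0.16 1 0 0.8;-0.16 1 0 0.8;-0.16 1 0 0.8;-0.16 1 0 0.8;-0.16 1 0 0.8;-0.16 1 0 0.8;-0.16 1 0 0.8;-0.16 1 0 0.8",
)

```text
time_s: 31.58
tcp_pos: [0.5073, 0.254, 0.2604]
ee_rot: [[-0.077, -0.997, -0.001], [-0.997, 0.077, -0.001], [0.001, 0.001, -1.0]]
wrist_force: [0.7, -0.4, -0.0]
gripper_width: 1.0
gripper_force: 0.0
```

Request:
move_arm(
  targets="-0.26 0.7 0 0.9;0 0 0 0;0 0 0 0;0 0 0 0",
)

```text
time_s: 31.92
tcp_pos: [0.5012, 0.27, 0.2607]
ee_rot: [[-0.003, -1.0, -0.001], [-1.0, 0.003, -0.001], [0.001, 0.001, -1.0]]
wrist_force: [-0.2, 0.0, -0.4]
gripper_width: 1.004
gripper_force: 0.0
```

Run:
```python
from fit import *
s=sense();R=np.array(s['ee_rot']);print(s['tcp_pos'],np.degrees(np.arctan2(R[1,1],R[0,1])),s['joints'].round(1))
c=cap('wrist');pickle.dump(c,open('w12.pkl','wb'));cv2.imwrite('pics/w12.png',c['image'])
q,f,yaw,w=edgefit(c,.501,.2705,.066);i=np.where(w>.8)[0]*3;print(q.round(4),f,yaw,i)
```

```text
[0.50123869 0.27001447 0.26069958] 179.8415627058247 [ 44.6  15.2  -3.9   0.  -70.9 -44.8]
[0.5027 0.2708] -1.373360276222229 -91.63556437040837 [246 249 252 255 258 261 264 267 270 273 276 279 282 285 288 291]
```

Request:
move_arm(
  targets="0.05 0.03 -0.9 0;0 0 -1 0;0 0 -1 0;0 0 -1 0;0 0 -1 0;0 0 -1 0;0 0 -1 0;0 0 -1 0;0 0 -1 0;0 0 -0.55 0",
)

```text
time_s: 32.8
tcp_pos: [0.5017, 0.269, 0.0223]
ee_rot: [[-0.005, -1.0, -0.003], [-1.0, 0.005, -0.003], [0.003, 0.003, -1.0]]
wrist_force: [-0.3, 0.1, 0.2]
gripper_width: 1.002
gripper_force: 0.0
```

Request:
move_arm(
  targets="0 0 0 0;0 0 0 0;0 0 0 0;0 0 0 0;0 0 0 0;0 0 0 0;0 0 0 0;0 0 0 0;0 0 0 0",
  gripper=50,
)

```text
time_s: 33.55
tcp_pos: [0.5029, 0.2715, 0.0264]
ee_rot: [[-0.002, -1.0, 0.001], [-1.0, 0.002, 0.001], [-0.001, -0.001, -1.0]]
wrist_force: [-2.8, -1.1, 5.6]
gripper_width: 0.715
gripper_force: 30.0
```

Request:
move_arm(
  targets="0 0 0.3 0;0 0 0.5 0;0 0 0.8 0;0 0 0.8 0;0 0 0.8 0;0 0 0.8 0;0 0 0 0;0 0 0 0",
)

```text
time_s: 34.22
tcp_pos: [0.5028, 0.2717, 0.1259]
ee_rot: [[-0.002, -1.0, 0.002], [-1.0, 0.002, 0.002], [-0.002, -0.002, -1.0]]
wrist_force: [-0.5, -0.5, -2.9]
gripper_width: 0.717
gripper_force: 30.0
```

Request:
move_arm(
  targets="0 -0.75 0 1;0 -0.75 0 1;0 -0.75 0 1;0 -0.75 0 1;0 -0.75 0 1;0 -0.75 0 1;0 -0.75 0 1;0 -0.75 0 1;0 -0.75 0 1;0 -0.75 0 1",
)

```text
time_s: 35.05
tcp_pos: [0.5012, 0.0825, 0.1232]
ee_rot: [[0.767, -0.641, -0.003], [-0.641, -0.767, -0.001], [-0.002, 0.003, -1.0]]
wrist_force: [0.7, 0.3, -3.0]
gripper_width: 0.72
gripper_force: 30.0
```

Request:
move_arm(
  targets="0.18 -0.75 0 1;0.18 -0.75 0 1;0.18 -0.75 0 1;0.18 -0.75 0 1;0.18 -0.75 0 1;0.18 -0.75 0 1;0.18 -0.75 0 1;0.18 -0.75 0 1;0.18 -0.75 0 1;0.18 -0.75 0 1",
)

```text
time_s: 35.88
tcp_pos: [0.5464, -0.1046, 0.123]
ee_rot: [[0.984, 0.176, -0.004], [0.176, -0.984, 0.0], [-0.004, -0.001, -1.0]]
wrist_force: [-0.3, -0.3, -2.1]
gripper_width: 0.715
gripper_force: 30.0
```

Request:
move_arm(
  targets="0 0 0 0.1;0 0 -0.8 0;0 0 -0.8 0;0 0 -0.8 0;0 0 -0.7 0;0 0 -0.4 0;0 0 -0.3 0;0 0 -0.12 0;0 0 0 0;0 0 0 0",
)

```text
time_s: 36.72
tcp_pos: [0.5481, -0.1035, 0.0275]
ee_rot: [[0.984, 0.181, 0.001], [0.181, -0.984, 0.0], [0.001, 0.0, -1.0]]
wrist_force: [0.8, -0.8, -3.1]
gripper_width: 0.713
gripper_force: 30.0
```

Request:
move_arm(
  targets="0 0 -0.05 0;0 0 0 0;0 0 0 0",
)

```text
time_s: 36.97
tcp_pos: [0.5485, -0.1036, 0.0265]
ee_rot: [[0.984, 0.181, 0.002], [0.181, -0.984, 0.0], [0.002, 0.0, -1.0]]
wrist_force: [0.5, 1.0, 0.9]
gripper_width: 0.716
gripper_force: 30.0
```

Request:
move_arm(
  targets="0 0 0 0;0 0 0 0;0 0 0 0;0 0 0 0;0 0 0 0;0 0 0 0",
  gripper=87,
)

```text
time_s: 37.47
tcp_pos: [0.5475, -0.1038, 0.0258]
ee_rot: [[0.984, 0.18, -0.0], [0.18, -0.984, -0.0], [-0.0, 0.0, -1.0]]
wrist_force: [-1.0, 0.8, -0.6]
gripper_width: 0.985
gripper_force: 0.0
```

Request:
move_arm(
  targets="0 0 0.5 0;0 0 1 0;0 0 1 0;0 0 1 0;0 0 1 0;0 0 1 0;0 0 1 0;0 0 1 0;0 0 1 0;0 0 0.5 0",
)

```text
time_s: 38.3
tcp_pos: [0.5487, -0.1039, 0.2544]
ee_rot: [[0.984, 0.181, 0.005], [0.181, -0.984, -0.0], [0.005, 0.001, -1.0]]
wrist_force: [-0.5, -0.3, -0.5]
gripper_width: 1.003
gripper_force: 0.0
```

Request:
move_arm(
  targets="0 0 0 0;0 0 0 0;0 0 0 0",
  gripper=0,
)

```text
time_s: 38.55
tcp_pos: [0.5467, -0.1036, 0.2494]
ee_rot: [[0.984, 0.18, -0.003], [0.18, -0.984, 0.0], [-0.002, -0.001, -1.0]]
wrist_force: [-0.0, -0.3, -1.2]
gripper_width: 0.855
gripper_force: 0.0
```

Run:
```python
from fit import *
s=sense();R=np.array(s['ee_rot']);print(s['tcp_pos'],np.degrees(np.arctan2(R[1,1],R[0,1])),s['joints'].round(1))
c=cap('wrist');pickle.dump(c,open('w13.pkl','wb'))
for h,x,y in((.066,.548,-.103),(.088,.575,-.2597)):
  q,f,yaw,w=edgefit(c,x,y,h);i=np.where(w>.8)[0]*3;print(q.round(4),f,yaw,i)
cv2.imwrite('pics/w13.png',cv2.resize(c['image'],(800,600),interpolation=cv2.INTER_CUBIC))
hsv=cv2.cvtColor(c['image'],cv2.COLOR_BGR2HSV)
u,v=proj(c,[[.662,-.165,.062]])[0].astype(int);print(u,v)
m=((hsv[...,1]<40)&(hsv[...,2]>225)).astype(np.uint8)[v-25:v+25,u-25:u+25]
n,_,st,ce=cv2.connectedComponentsWithStats(m)
for i in range(1,n):
  if st[i,4]>40: print(st[i],ray(c,[ce[i]+[u-25,v-25]],.064)[0])
```

```text
[ 0.54668848 -0.10359815  0.24935378] -79.62170595104108 [  5.9  14.4  -6.7  -0.  -69.   94.5]
[ 0.5513 -0.104 ] -1.3934262990951538 8.235697398729403 [  0   3   6   9  12  15  18  21  24  27  30 345 348 351 354 357]
[ 0.5755 -0.2609] -1.3128278255462646 9.13383596865741 [  0   3   6   9  12  15  18  21  24  27  30  33 345 348 351 354 357]
331 69
[  0   0  50  50 646] [ 0.66585493 -0.16676833  0.064     ]
[ 17  12  26  28 574] [ 0.66201318 -0.16841155  0.064     ]
```

Request:
move_arm(
  targets="0.6 -0.3 0 0;0.6 -0.35 0 0;0.6 -0.35 0 0;0.6 -0.35 0 0;0.6 -0.35 0 0;0.6 -0.3 0 0;0.6 -0.3 0 0;0.38 -0.2 0 0;0 0 0 0;0 0 0 0",
)

```text
time_s: 39.43
tcp_pos: [0.6616, -0.1663, 0.2485]
ee_rot: [[0.984, 0.18, -0.004], [0.18, -0.984, 0.0], [-0.004, -0.001, -1.0]]
wrist_force: [-0.7, -0.5, -0.9]
gripper_width: 0.056
gripper_force: 0.0
```

Request:
move_arm(
  targets="0 0 -0.5 0;0 0 -1 0;0 0 -1 0;0 0 -1 0;0 0 -1 0;0 0 -1 0;0 0 -0.7 0;0 0 -0.4 0;0 0 0 0;0 0 0 0",
)

```text
time_s: 40.27
tcp_pos: [0.662, -0.1661, 0.0861]
ee_rot: [[0.983, 0.181, -0.0], [0.181, -0.983, -0.0], [-0.0, 0.0, -1.0]]
wrist_force: [-0.3, 0.2, 0.5]
gripper_width: 0.009
gripper_force: 0.0
```

Run:
```python
from fit import *
s=sense();print(s['tcp_pos'],s['wrist_force'],s['gripper_width'])
c=cap('top');print(proj(c,[[.662,-.167,.062]]))
c=cap('wrist');cv2.imwrite('pics/w14.png',cv2.resize(c['image'],(800,600)))
print(proj(c,[[.662,-.166,.062],s['tcp_pos']])/.64)
```

```text
[ 0.66196019 -0.16610905  0.08607877] [-0.31670289  0.15241978  0.53069257] 0.009255267692017238
[[318.8610339  137.56313924]]
[[386.60089301 362.93729699]
 [386.59731944 390.74876977]]
```

View pics/w14.png

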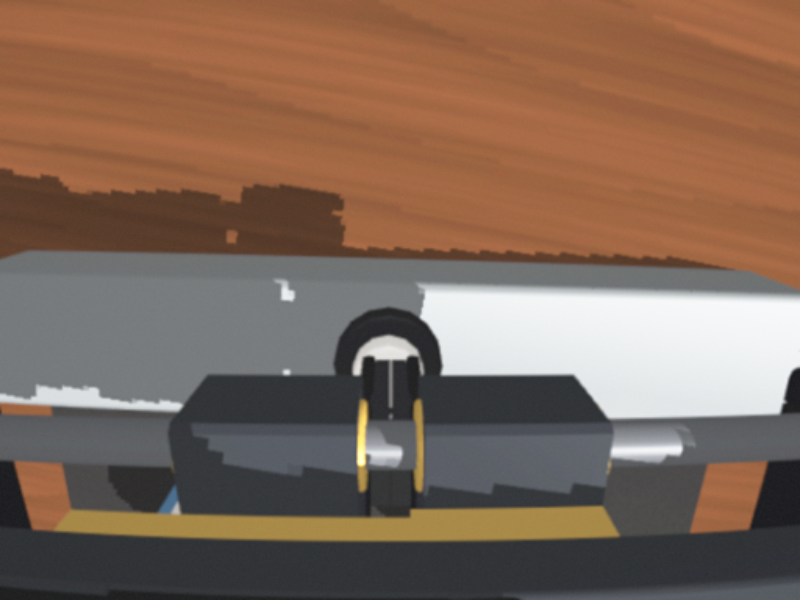

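The closed fingers at (388,385) are centred over the white button at (388,365). I'm pressing down step by step while watching the force.

Request:
move_arm(
  targets="0 0 -0.3 0;0 0 -0.2 0;0 0 0 0;0 0 0 0",
)

```text
time_s: 40.7
tcp_pos: [0.6619, -0.1662, 0.0731]
ee_rot: [[0.984, 0.181, -0.001], [0.181, -0.984, -0.0], [-0.001, -0.0, -1.0]]
wrist_force: [-0.4, -0.6, 0.4]
gripper_width: 0.005
gripper_force: 0.0
```

Request:
move_arm(
  targets="0 0 -0.12 0;0 0 0 0;0 0 0 0",
)

```text
time_s: 40.95
tcp_pos: [0.6624, -0.1663, 0.0707]
ee_rot: [[0.984, 0.181, 0.001], [0.181, -0.984, -0.0], [0.001, 0.0, -1.0]]
wrist_force: [-0.3, -0.2, 2.3]
gripper_width: 0.004
gripper_force: 0.9
```

Request:
move_arm(
  targets="0 0 -0.1 0;0 0 0 0;0 0 0 0",
)

```text
time_s: 41.2
tcp_pos: [0.6625, -0.1664, 0.0682]
ee_rot: [[0.984, 0.181, 0.001], [0.181, -0.984, -0.0], [0.001, 0.001, -1.0]]
wrist_force: [0.4, -0.0, 3.1]
gripper_width: 0.008
gripper_force: 1.5
```

Request:
move_arm(
  targets="0 0 -0.1 0;0 0 0 0;0 0 0 0",
)

```text
time_s: 41.45
tcp_pos: [0.6625, -0.1664, 0.0664]
ee_rot: [[0.984, 0.181, 0.001], [0.181, -0.984, -0.001], [0.001, 0.001, -1.0]]
wrist_force: [-0.6, 0.7, 5.5]
gripper_width: 0.003
gripper_force: 3.2
```

Request:
move_arm(
  targets="0 0 -0.06 0;0 0 0 0;0 0 0 0",
)

```text
time_s: 41.7
tcp_pos: [0.6625, -0.1664, 0.0663]
ee_rot: [[0.983, 0.181, 0.002], [0.181, -0.983, -0.001], [0.001, 0.001, -1.0]]
wrist_force: [-2.1, 1.4, 11.4]
gripper_width: 0.004
gripper_force: 5.7
```

The button is at its stop: 11 N, and the tool no longer moves down. I'm retreating and checking the jars.

Request:
move_arm(
  targets="0 0 0.3 0;0 0 0.8 0;0 0 1 0;0 0 1 0;0 0 1 0;0 0 1 0;0 0 1 0;-0.5 0 1 0;-0.8 0 0 0;-0.8 0 0 0",
)

```text
time_s: 42.53
tcp_pos: [0.6096, -0.166, 0.2421]
ee_rot: [[0.984, 0.18, 0.002], [0.18, -0.984, 0.001], [0.002, -0.0, -1.0]]
wrist_force: [-0.3, 0.9, -0.2]
gripper_width: 0.002
gripper_force: 0.0
```

Request:
move_arm(
  targets="-0.8 0.4 0 0;-0.8 0.4 0 0;-0.8 0.4 0 0;0 0 0 0;0 0 0 0;0 0 0 0",
)

```text
time_s: 43.03
tcp_pos: [0.5499, -0.1362, 0.2411]
ee_rot: [[0.984, 0.181, -0.0], [0.181, -0.984, 0.0], [-0.0, -0.0, -1.0]]
wrist_force: [-0.2, -0.4, -0.3]
gripper_width: 0.003
gripper_force: 0.0
```

Run:
```python
from fit import *
s=sense();print(s['tcp_pos'],s['wrist_force'],s['time_s'])
c=cap('wrist')
for h,x,y in((.066,.551,-.104),(.088,.5755,-.2609)):
  q,f,yaw,w=edgefit(c,x,y,h);i=np.where(w>.8)[0]*3;print(q.round(4),f,yaw,i)
```

```text
[ 0.54986219 -0.13620195  0.24109803] [-0.21544689 -0.43826429 -0.27032276] 43.0333
[ 0.5511 -0.1045] -1.3740848302841187 9.947484163487548 [  0   3   6   9  12  15  18  21  24  27  30  33 348 351 354 357]
[ 0.5755 -0.2608] -1.3259410858154297 8.662594196820736 [  0   3   6   9  12  15  18  21  24  27  30  33 345 348 351 354 357]
```

Both jars stand undisturbed on the mat with their labels within about 1° of the bar's direction, so I'm handing in.

```bash
python3 -c "
from station import *
print(finish_job())"
```

```text
the job is handed in; nothing more can be done
None
```

I brushed the two blue jars present (middle, then short; the tall one was absent), put the brush back, stood both on the mat with their labels facing the bar, pressed the button to its stop, and handed the job in (no verdict was returned).

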